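# Aim the line laser and hold the frosted target in its beam

## Task

Turn the laser base's fine knob until the turntable's pointer sits on the long index mark, without touching the laser itself. Then pick up the clear acrylic target plate - its frosted end is the one with the small notched corner - and hold it in front of the laser window, square to the beam, tipped up about 30 degrees with the frosted end uppermost and the frosted face still upward, so that the beam would strike the middle of the frosted patch. Finish still holding it there, clear of the shelf, the offcut and the laser, with the pointer still on its mark, and leave the ratchet, spacer cup, carabiner and spare handle where they lie.

Things in the scene. Friction and masses are not known exactly. Their poses are not given: they have to be found in the camera images.
- laser_base: white melamine-faced particleboard plinth (190 x 260 mm, 60 mm high) screwed to the shelf top, with a black cast base bolted on it: a disc 176 mm across and 16 mm high, and an arm that carries the fine knob. Origin below the disc's centre (on the turntable axis) at the shelf surface; the plinth spans x -95 to 95 mm and y -165 to 95 mm from it. z is up; when the pointer is on the mark the beam runs along this body's -x axis.
- turntable (a joint): angle (rad) of the aluminium turntable (110 mm across, 10 mm thick, on the disc) that carries the laser: 0 with the pointer on the long index mark, positive turned counter-clockwise seen from above. It starts 0.12 to 0.34 away on the positive side. Driven through gears by the fine knob; stays where it is left. Should end within 0.05 of 0.
- pointer_tip (a point): tip of the tapered aluminium pointer that sticks out of the turntable's rim on the knob side (-y side of the base), 5 mm wide at the tip, 69 mm from the turntable axis and 84 mm above the shelf top.
- index_mark (a point): inner end of the long raised aluminium rib (5 mm wide, 16 mm long, pointing along the radius) on the base disc, 71 mm from the turntable axis on the -y side of the base; thin short ribs each 10 degrees lie either side of it.
- fine_knob (a joint): angle (rad) of the fine knob, growing clockwise seen from above; the turntable turns the opposite sense at a quarter of it: turntable = 0.25 x fine_knob. So the knob is turned counter-clockwise, by four times the turntable's reading, to bring the pointer to the mark. Light friction (about 0.03 N m).
- fine_knob_grip (a point): middle of the black fluted round knob, 34 mm in diameter and 28 mm tall, axis upright, on the knob axis, 110 mm above the shelf top; the knob spans 14 mm above and below this point, and stands on a shaft 14 mm thick and 14 mm long; the base under it is 82 mm above the shelf top. It lies 128 mm to -y and 45 mm to -x of the turntable axis in the base's frame; the laser (56 mm wide, top 150 mm above the shelf top) is the only tall thing near it.
- laser: grey and black line laser on the turntable, 66 x 56 mm, 84 mm tall, its underside 86 mm above the shelf top; origin under its centre on the turntable axis; its window looks along its -x axis. Must not be touched.
- laser_window (a point): centre of the laser's round window, 150 mm above the shelf top, 34 mm from the turntable axis; the level beam runs from here along this point's -x axis. The frosted patch is wanted 30 to 300 mm out along the beam.
- target_plate: acrylic plate 110 x 50 x 6 mm, 40 g, lying face up on the offcut. Origin at the centre of its underside; +x (long way) points to the frosted end, z is out of the frosted face. The last 44 mm at +x is frosted white, the rest clear; the corner at +x, +y has a square notch of 9 mm. To be gripped across its 50 mm width near its middle.
- frosted_end (a point): middle of the frosted patch, 33 mm from the plate's centre towards the frosted end, at half thickness; axes as the plate's. When presented, the plate may lean towards the laser or away from it.
- offcut: loose piece of square lumber 90 x 38 x 38 mm that the plate lies along, about centred on it; the plate overhangs it by about 6 mm at each long side, so that fingers can pass down beside it. Origin under its centre.
- ratchet: black ratchet, 190 mm long, 31 mm high, lying; leave alone.
- spacer_cup: white ceramic cup of tile spacers, 72 mm across, 72 mm high; leave alone.
- carabiner: aluminium carabiner, 84 x 45 x 10 mm, lying; leave alone.
- spare_handle: stainless bar cabinet handle, 140 mm long, lying; leave alone.
Things that resemble listed ones, but are neither listed nor needed, are in the scene too. Of the things that look like the target_plate, the middle-sized one is meant.

How it is judged:
By the outcome, as a careful person would: the job done as asked, in the order asked, and still so for the second after the job is handed in, while the arm keeps its last pose, push and grip.
It also fails if it takes over 48 s, if anything falls off the work surface, if the arm or the gripper's body presses on something with over 40 N, if the wrist force passes 120 N, or if a joint passes its speed limit or range.

## Robot

A 6-joint arm with a two-finger parallel gripper is mounted at the origin on the work surface. World frame = base frame: x ahead of the robot, y to its left, z up, the work surface at z = 0. Lengths are in m, angles in rad, forces in N, time in s.
With the tool pointing down it reaches from about 0.3 to 0.775 m from the base axis. Payload 14.6 kg.
Tool frame: the origin (TCP) lies on the mounting face of the last link; the fingertips stand 199 mm ahead of it and the grasp point (between the pads) lies 180 mm ahead of it; z points along the fingers, y is the line along which they close (so a half turn about z gives the same grasp; the last joint's range is limited). The gripper opens to 94 mm and grips with 3 to 60 N. Pads are 16 mm wide; open, the fingers measure 119 mm over their backs; the gripper's body (75 mm by 177 mm) begins 78 mm behind the grasp point.
Start: joints at [1.053, 0.3, 1.521, -0, 1.321, -0.067], TCP at [0.24, 0.495, 0.405] pointing down, gripper open.
Joint ranges: [-3.03, 3.03], [-0.79, 2.21], [0.23, 2.52], [-1.04, 4.18], [0, 3.07], [-2.55, 2.55]. Speed limits (rad/s): [2.22, 2.22, 2.57, 3.14, 3.14, 3.14].

## Interface

Orientations are given as a 3x3 rotation matrix whose columns are the frame's x, y, z axes.
In Python, from rig import r gives the robot as it stands.
- The arm moves only by the shell command python3 -m crank 'ROWS' [FORCE]. ROWS is a JSON object of lists of equal length, an entry for each row: "turn": the turn, a rotation vector about the tool's x, y, z in units of 5 degrees (1.0 is 5 degrees), a list of three; "slide": the shift along the tool's x, y, z in units of 30 mm (1.0 is 30 mm), a list of three; "gripper": the opening, from -1 (shut) to 1 (fully open). A call has 1 to 12 rows; each row shifts and turns the commanded pose from where the row before left it, along the tool's axes as they then stand; what a row does not reach is not made up. A row lasts 1/12 s, in which the tool goes at most 41.7 mm and 7.16 degrees, less where a joint would pass 70% of its speed; a pose out of reach is approached as far as the arm can. A call with a number of a shift or a turn outside -1 to 1 is refused whole. A call with a gripper value outside its range is refused whole. The fingers move at their own pace and stop on an object; FORCE is the grip in N (left out, the last holds). Time passes only in rows, so rows that do not move let the fingers close. It gives the time, the measured TCP pose, the force, the opening and the grip force at its end, in the units of the state.
- r.observe(): the state, without advancing time (a new reading comes with each control period).
- r.snapshot(name): name is "side" or "top" or "wrist"; returns a dict with "image" (384x512x3 uint8, blue, green, red), "fx", "fy", "cx", "cy" (pixels), "eye" and "orientation" of the camera in the world; the wrist camera has in their place "T_tool_cam" (4x4, takes a point from camera to tool coordinates, whose origin is the TCP and whose axes are the flange's). Camera axes: x right, y down, z forward; pixel columns grow to the right and rows downward; lengths in m; the calibration is good to about 2 mm. A picture is of the moment at which its call begins: read the wrist's pose just before it. There is no depth.
- r.hand_in(): hands the job in; it is judged then, once.
The state is a dict: "time": time; "q": joint angles; "dq": joint speeds; "tau": joint torques, N m; "ee_pos": TCP position; "eef_rot": TCP orientation; "wrist_force": force on the tool from outside, world axes, zero at the start; "ft_torque": the same for the moment, N m; "finger_gap": opening from 0.0 (shut) to 1.0 (fully open); "finger_force": force on a finger pad.
Only numpy, scipy, OpenCV 4.12 (cv2) and the standard library are available. Lean on these libraries where they do the work, as an engineer would, in place of code of your own. Each camera call takes 0.05 s, during which the arm holds its last target. There are 200 camera calls.

## Working session

There is one attempt and no reset: what is moved stays moved. The work goes in short steps, Python scripts to look and compute and a shell command to move; the robot and the scene stay as the last step left them, time stands still between calls to the robot, and variables do not carry over. Pictures are saved under pics/ and viewed, at most 10 in all, crops included, and the job is handed in when it is done.

```bash
ls; mkdir -p pics; python3 - <<'E'
from rig import r
import cv2,pickle,numpy as np
d={}
for n in("top","side"):
    s=r.snapshot(n);cv2.imwrite(f"pics/{n}0.png",cv2.resize(s["image"],(800,600),interpolation=cv2.INTER_CUBIC));d[n]=s
    print(n,s["fx"],s["cx"],s["cy"],np.round(s["eye"],3),np.round(s["orientation"],3).tolist())
pickle.dump(d,open("s0.pkl","wb"))
E
```

```text
pics
top 475.2359017790665 247.72275694947896 188.1374245266059 [ 0.386 -0.015  1.452] [[0.007, -0.989, 0.151], [-1.0, -0.008, -0.008], [0.009, -0.151, -0.989]]
side 452.12201452260945 252.85172719659525 194.55354713989163 [ 0.092 -0.83   0.83 ] [[0.856, -0.317, 0.407], [-0.516, -0.514, 0.685], [-0.008, -0.797, -0.604]]
```

View pics/top0.png

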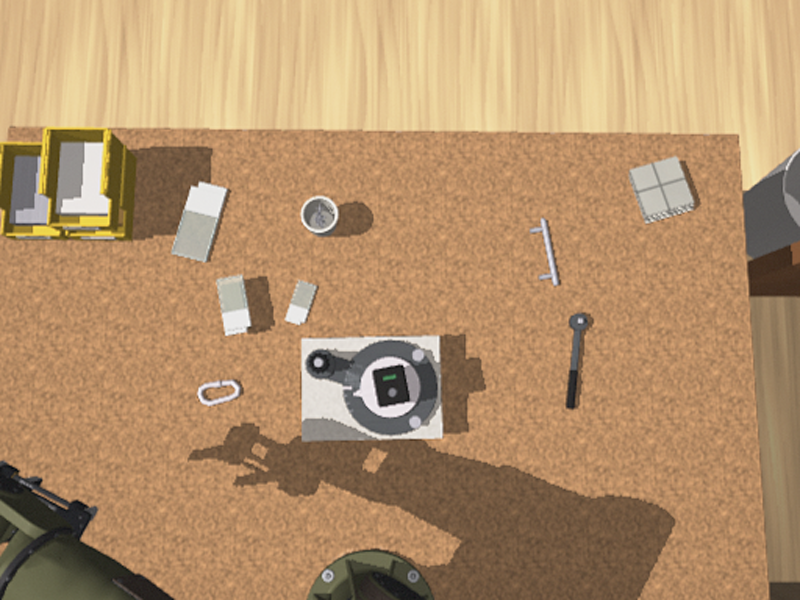

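View pics/side0.png

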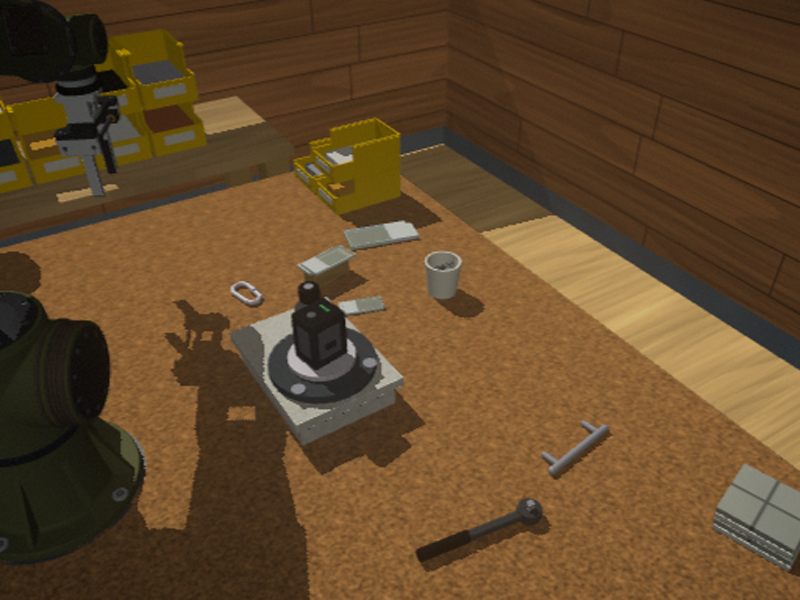

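The top view (up is +x, left is +y) shows these positions:
- Knob near (319,361) and disc centre near (391,387).
- Middle plate on the offcut at (234,305), with its white end towards the robot at about (236,325).
- Larger and smaller plates, which are decoys, at (200,222) and (300,302).

I'll zoom in to measure.

```bash
cat > h.py <<'E'
import numpy as np,pickle
def world(s,u,v,z):
    R=np.array(s["orientation"]);d=R@[(u-s["cx"])/s["fx"],(v-s["cy"])/s["fy"],1];e=np.array(s["eye"])
    return e+d*(z-e[2])/d[2]
E
python3 - <<'E'
from rig import r
import cv2,pickle,numpy as np
from h import *
s=pickle.load(open("s0.pkl","rb"))["top"]
c=s["image"][168:288,130:290];cv2.imwrite("pics/topcrop.png",cv2.resize(c,(800,600),interpolation=cv2.INTER_CUBIC))
k=1.5625
for n,u,v,z in[("knob",319,361,.124),("disc",391,387,.076),("plate",234,305,.044),("p1",302,338,.06),("p2",439,336,.06),("p3",441,438,.06),("p4",302,440,.06)]:
    print(n,np.round(world(s,u/k,v/k,z),4))
o=r.observe();print(np.round(o["eef_rot"],3).tolist(),np.round(o["ee_pos"],4),o["wrist_force"])
w=r.snapshot("wrist");print(np.round(w["T_tool_cam"],3).tolist())
E
```

```text
knob [0.467 0.095 0.124]
disc [ 0.4232 -0.0344  0.076 ]
plate [0.5774 0.2662 0.044 ]
p1 [0.5137 0.1331 0.06  ]
p2 [ 0.5195 -0.1244  0.06  ]
p3 [ 0.3309 -0.1274  0.06  ]
p4 [0.3256 0.1285 0.06  ]
[[-0.9, 0.436, -0.001], [0.436, 0.9, -0.001], [0.0, -0.001, -1.0]] [0.2396 0.495  0.4042] [-0.63136416  0.63777649  0.50145489]
[[-0.0, -0.961, -0.275, 0.081], [1.0, -0.001, 0.0, 0.001], [-0.001, -0.275, 0.961, 0.02], [0.0, 0.0, 0.0, 1.0]]
```

View pics/topcrop.png

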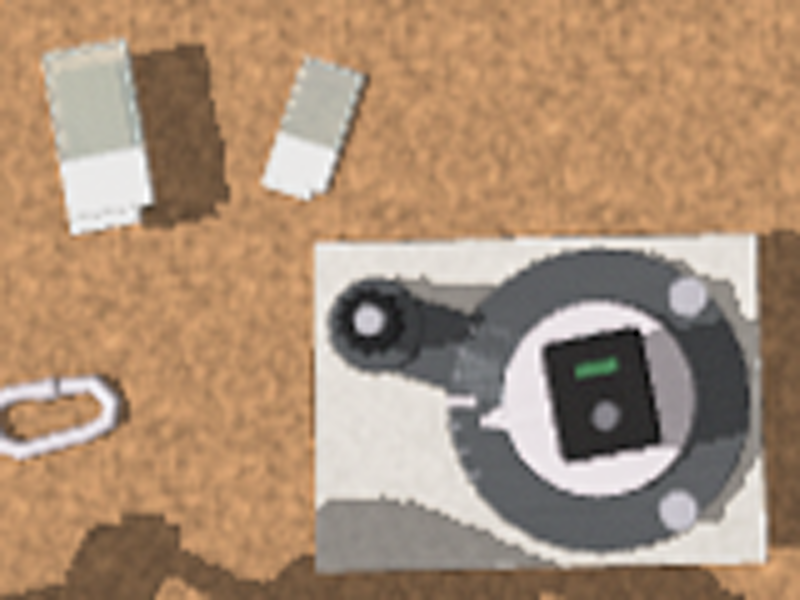

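The crop shows:
- Knob top at (368,322), with its highlight.
- Pointer tip at (483,420) and index rib from (447,402) to (475,402).
- Disc centre at (599,400).
- Plate corners at (43,55), (127,40), (152,205) and (70,233), with the notch at the lower right.

```bash
python3 - <<'E'
import pickle,numpy as np
from h import *
s=pickle.load(open("s0.pkl","rb"))["top"]
W=lambda u,v,z:world(s,130+u/5-.4,168+v/5-.4,z)
c=W(599,400,.076);kn=W(368,322,.124);tip=W(483,420,.084);mk=W(475,402,.078)
P=[W(*p,.044) for p in[(43,55),(127,40),(152,208),(70,233)]]
cor=[W(*p,.06) for p in[(315,243),(757,234),(768,562),(316,571)]]
pc=np.mean(cor,0);print("plinth c",pc,"sizes",[np.linalg.norm(cor[i]-cor[i-1]) for i in range(4)])
a=[np.degrees(np.arctan2(*(v)[1::-1])) for v in(cor[0]-cor[1],cor[3]-cor[2])];print("base -y yaw dirs",a)
print("disc",c,"knob",kn,"rel",kn-c)
for n,t in(("tip",tip),("mk",mk)):
    d=(t-c)[:2];print(n,np.hypot(*d),np.degrees(np.arctan2(d[1],d[0])))
print("plate c",np.mean(P,0),"sizes",[np.linalg.norm(P[i]-P[i-1]) for i in range(4)])
d=(P[2]+P[3]-P[0]-P[1]);print("plate +x yaw",np.degrees(np.arctan2(d[1],d[0])))
# knob predicted from disc + axes
th=np.radians(np.mean(a)+90);R=np.array([[np.cos(th),-np.sin(th)],[np.sin(th),np.cos(th)]])
print("base yaw",np.degrees(th),"knob pred from disc",c[:2]+R@[-.045,-.128],"disc pred from plinth",pc[:2]+R@[0,.035])
E
```

```text
plinth c [0.42308269 0.00259675 0.06      ] sizes [np.float64(0.18909012271958456), np.float64(0.2597035014265719), np.float64(0.18963149732806817), np.float64(0.26014857749837106)]
base -y yaw dirs [np.float64(91.61917565762124), np.float64(91.49998396245499)]
disc [ 0.42336222 -0.03197155  0.076     ] knob [0.46427166 0.09762637 0.124     ] rel [0.04090944 0.12959792 0.048     ]
tip 0.06731584930203513 100.29136786471238
mk 0.07120032315152927 91.3747299470716
plate c [0.58006693 0.26795216 0.044     ] sizes [np.float64(0.1089604273771775), np.float64(0.050904838945199544), np.float64(0.10298685261588301), np.float64(0.050439890847157616)]
plate +x yaw -169.3987432714939
base yaw 181.55957981003812 knob pred from disc [0.46486184 0.09720578] disc pred from plinth [ 0.42403526 -0.03239029]
```

```bash
python3 -m crank '{"turn":[[0,0,0],[0,0,0],[0,0,0],[0,0,0],[0,0,0],[0,0,0],[0,0,0],[0,0,0],[0,0,0],[0,0,0],[0,0,0],[0,0,0]],"slide":[[-0.98,-0.67,0],[-0.98,-0.67,0],[-0.98,-0.67,0],[-0.98,-0.67,0],[-0.98,-0.67,0],[-0.98,-0.67,0],[-0.98,-0.67,0],[-0.98,-0.67,0],[-0.98,-0.67,0],[-0.98,-0.67,0],[-0.98,-0.67,0],[-0.98,-0.67,0]],"gripper":[0.1,0.1,0.1,0.1,0.1,0.1,0.1,0.1,0.1,0.1,0.1,0.1]}' 12
cat >> h.py <<'E'
def delta(r,target):
    o=r.observe();R=np.array(o["eef_rot"]);p=np.array(o["ee_pos"])
    print("t",o["time"],"pos",np.round(p,4),"units",np.round(R.T@(np.array(target)-p)/.03,3),"yyaw",round(np.degrees(np.arctan2(R[1,1],R[0,1])),2),"z",np.round(R[:,2],3),"gap",round(o["finger_gap"],3),"F",np.round(o["wrist_force"],1),"ff",o["finger_force"])
E
python3 -c "
from rig import r;from h import *
delta(r,[.4645,.0975,.295])"
```

```text
time: 1.15
ee_pos: [0.4526, 0.1225, 0.4046]
eef_rot: [[-0.9, 0.436, -0.0], [0.436, 0.9, 0.0], [0.0, 0.0, -1.0]]
wrist_force: [1.1, -0.1, -0.0]
finger_gap: 0.548
finger_force: 0.0
t 1.15 pos [0.4526 0.1225 0.4046] units [-0.721 -0.577  3.655] yyaw 64.17 z [-0.  0. -1.] gap 0.548 F [ 1.1 -0.1 -0. ] ff 0.0
```

```bash
python3 -m crank '{"turn":[[0,0,0],[0,0,0],[0,0,0]],"slide":[[-0.72,-0.58,0],[0,0,1],[0,0,0]],"gripper":[0.1,0.1,0.1]}'
python3 - <<'E'
from rig import r
from h import *
import cv2
delta(r,[.4645,.0975,.295])
o=r.observe();s=r.snapshot("wrist")
T=np.eye(4);T[:3,:3]=o["eef_rot"];T[:3,3]=o["ee_pos"];C=T@np.array(s["T_tool_cam"])
im=s["image"].copy()
def proj(p):
    q=C[:3,:3].T@(np.array(p)-C[:3,3]);return q[0]/q[2]*s["fx"]+s["cx"],q[1]/q[2]*s["fy"]+s["cy"]
for n,p in(("knob",[.4645,.0975,.124]),("plate",[.58,.268,.044])):print(n,proj(p))
pickle.dump((s,C),open("w1.pkl","wb"));cv2.imwrite("pics/w1.png",cv2.resize(im,(800,600)))
E
```

```text
time: 1.4
ee_pos: [0.4637, 0.0979, 0.3708]
eef_rot: [[-0.899, 0.438, -0.006], [0.438, 0.899, -0.001], [0.005, -0.003, -1.0]]
wrist_force: [-0.6, -0.6, -1.5]
finger_gap: 0.548
finger_force: 0.0
t 1.4 pos [0.4637 0.0979 0.3708] units [-0.041  0.008  2.526] yyaw 64.03 z [-0.006 -0.001 -1.   ] gap 0.548 F [-0.6 -0.6 -1.5] ff 0.0
knob (np.float64(254.58913099018199), np.float64(212.12923623152702))
plate (np.float64(440.9376367221595), np.float64(212.5010819213398))
```

View pics/w1.png

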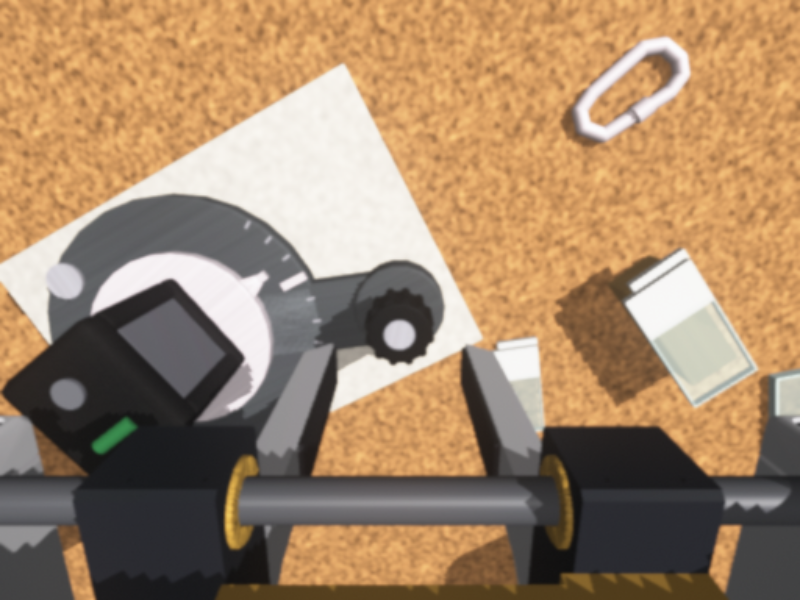

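The wrist view puts the knob top at (400,330) and the plate at (690,328), both within about 2 px of prediction. The fingers straddle the knob, so I'll descend and grip.

```bash
python3 -m crank '{"turn":[[0,0,0],[0,0,0],[0,0,0],[0,0,0],[0,0,0],[0,0,0],[0,0,0],[0,0,0],[0,0,0]],"slide":[[0,0,0.85],[0,0,0.85],[0,0,0.8],[0,0,0],[0,0,0],[0,0,0],[0,0,0],[0,0,0],[0,0,0]],"gripper":[0.1,0.1,0.1,0.1,-0.5,-0.5,-0.5,-0.5,-0.5]}' 12
python3 -c "
from rig import r;from h import *
delta(r,[.4645,.0975,.295])"
```

```text
time: 2.2
ee_pos: [0.4638, 0.0982, 0.3016]
eef_rot: [[-0.9, 0.435, -0.0], [0.435, 0.9, -0.003], [-0.001, -0.003, -1.0]]
wrist_force: [-10.1, -16.5, 10.9]
finger_gap: 0.356
finger_force: 12.0
t 2.2 pos [0.4638 0.0982 0.3016] units [-0.031 -0.011  0.218] yyaw 64.2 z [-0.    -0.003 -1.   ] gap 0.356 F [-10.1 -16.5  10.9] ff 12.020186148583889
```

```bash
python3 -m crank '{"turn":[[0,0,-1],[0,0,-1],[0,0,-1],[0,0,-1],[0,0,-1],[0,0,-1],[0,0,-1],[0,0,0],[0,0,0]],"slide":[[0,0,0],[0,0,0],[0,0,0],[0,0,0],[0,0,0],[0,0,0],[0,0,0],[0,0,0],[0,0,0]],"gripper":[-0.5,-0.5,-0.5,-0.5,-0.5,-0.5,-0.5,-0.5,-0.5]}' 12
cat > look.py <<'E'
import sys,cv2
from rig import r
from h import *
delta(r,[.4645,.0975,.295])
def get():
    o=r.observe();s=r.snapshot("wrist")
    T=np.eye(4);T[:3,:3]=o["eef_rot"];T[:3,3]=o["ee_pos"];C=T@np.array(s["T_tool_cam"])
    s["eye"]=C[:3,3];s["orientation"]=C[:3,:3];return s
s=get();t=r.snapshot("top");pickle.dump((s,t),open(sys.argv[1]+".pkl","wb"))
a=cv2.resize(s["image"],(400,300),interpolation=cv2.INTER_AREA);b=cv2.resize(t["image"][208:288,200:307],(400,300),interpolation=cv2.INTER_CUBIC)
cv2.imwrite(f"pics/{sys.argv[1]}.png",np.hstack([a,b]))
E
python3 look.py k1
```

```text
time: 2.95
ee_pos: [0.4646, 0.0976, 0.3017]
eef_rot: [[-0.987, -0.16, 0.004], [-0.16, 0.987, -0.004], [-0.003, -0.005, -1.0]]
wrist_force: [2.8, -24.3, 3.6]
finger_gap: 0.365
finger_force: 12.0
t 2.95 pos [0.4646 0.0976 0.3017] units [ 0.004 -0.002  0.223] yyaw 99.21 z [ 0.004 -0.004 -1.   ] gap 0.365 F [  2.8 -24.3   3.6] ff 12.00918048620224
```

View pics/k1.png

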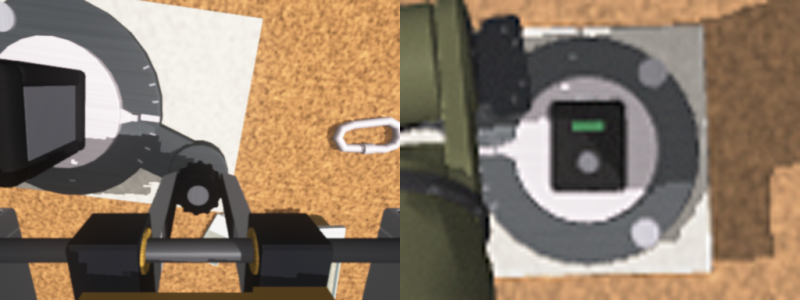

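Pointer and rib look about in line: (140,118) in the wrist half, and (490,143) against (515,145) in the top half. I'll check it numerically on a closer crop.

```bash
python3 - <<'E'
from h import *
import cv2
s,t=pickle.load(open("k1.pkl","rb"))
c=s["image"][120:195,110:210];cv2.imwrite("pics/k1c.png",cv2.resize(c,(800,600),interpolation=cv2.INTER_CUBIC))
E
```

```text
(no output)
```

View pics/k1c.png

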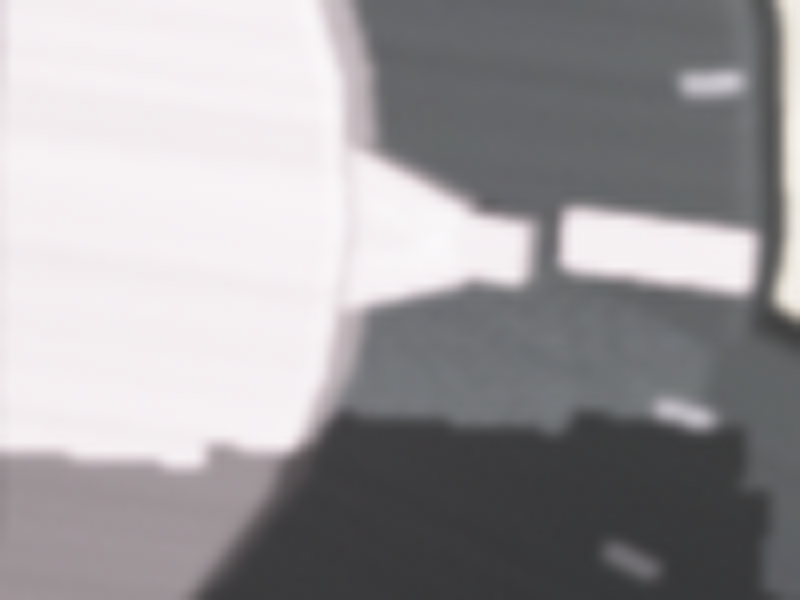

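```bash
python3 - <<'E'
from h import *
s,t=pickle.load(open("k1.pkl","rb"))
W=lambda u,v,z:world(s,110+u/8-.44,120+v/8-.44,z)[:2]
c=np.array([.4237,-.0322])
for n,u,v,z in(("tip",530,252,.084),("tipz+2",530,252,.086),("mi",560,240,.078),("mo",757,262,.078)):
    d=W(u,v,z)-c;print(n,np.hypot(*d),np.arctan2(d[1],d[0]))
E
```

```text
tip 0.06975942038815211 1.5786714113905629
tipz+2 0.07025281726709862 1.584075631152901
mi 0.07075061883333075 1.5827218603524662
mo 0.08768314464218459 1.5898555790566316
```

The radii check out at 69.8 and 70.8 mm, and the pointer is within about 0.01 rad of the mark. I'll release, lift and go over the plate.

```bash
python3 -m crank '{"turn":[[0,0,0],[0,0,0],[0,0,0],[0,0,0],[0,0,0],[0,0,0]],"slide":[[0,0,0],[0,0,0],[0,0,0],[0,0,-1],[0,0,-1],[0,0,-1]],"gripper":[0.1,0.1,0.1,0.1,0.1,0.1]}' 12 | head -2
python3 -m crank '{"turn":[[0,0,0],[0,0,0],[0,0,0],[0,0,0],[0,0,0],[0,0,0],[0,0,0],[0,0,0]],"slide":[[-0.785,0.83,0],[-0.785,0.83,0],[-0.785,0.83,0],[-0.785,0.83,0],[-0.785,0.83,0],[-0.785,0.83,0],[0,0,0],[0,0,0]],"gripper":[0.75,0.75,0.75,0.75,0.75,0.75,0.75,0.75]}' | head -2
python3 look.py p1
```

```text
time: 3.55
ee_pos: [0.4637, 0.0994, 0.3915]
time: 4.22
ee_pos: [0.5797, 0.2705, 0.3892]
t 4.2167 pos [0.5797 0.2705 0.3892] units [ 4.717 -5.071  3.143] yyaw 99.28 z [-0.001 -0.    -1.   ] gap 0.875 F [0.2 0.6 0.1] ff 0.0
```

View pics/p1.png

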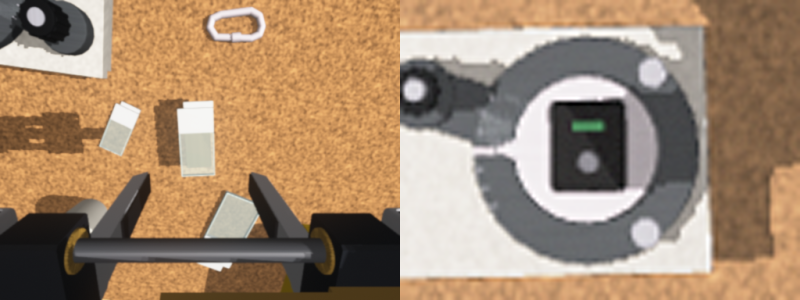

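Pointer and rib stay in line at (490,152). The plate in the wrist half has its notch at the top left and corners near (213,101), (215,175) and (180,177).

```bash
python3 - <<'E'
from rig import r
from h import *
s,t=pickle.load(open("p1.pkl","rb"))
W=lambda u,v:world(s,u*1.28,v*1.28,.044)
a,b,c=W(213,101),W(215,175),W(180,177)
m=(a+c)/2;d=a-b;e=b-c
print(m,np.linalg.norm(d),np.linalg.norm(e),"x yaw",np.degrees(np.arctan2(d[1],d[0])),np.degrees(np.arctan2(e[1],e[0])))
delta(r,[m[0],m[1],.042+.18])
E
```

```text
[0.58054039 0.2668897  0.044     ] 0.10960073544674158 0.052913140959447186 x yaw -168.22897365060703 102.76468154101757
t 4.3167 pos [0.5792 0.2689 0.39  ] units [-0.032 -0.071  5.6  ] yyaw 99.18 z [ 0. -0. -1.] gap 0.873 F [ 0.1 -0.5  0.3] ff 0.0
```

```bash
python3 -m crank '{"turn":[[0,0,-0.4],[0,0,0],[0,0,0],[0,0,0],[0,0,0],[0,0,0],[0,0,0],[0,0,0],[0,0,0],[0,0,0],[0,0,0],[0,0,0]],"slide":[[-0.03,-0.06,0.9],[0,0,0.9],[0,0,0.9],[0,0,0.9],[0,0,0.9],[0,0,0.7],[0,0,0.4],[0,0,0],[0,0,0],[0,0,0],[0,0,0],[0,0,0]],"gripper":[0.75,0.75,0.75,0.75,0.75,0.75,0.75,0.75,-0.2,-0.2,-0.2,-0.2]}' 25
python3 -c "
from rig import r;from h import *
delta(r,[.5805,.2669,.222])"
```

```text
time: 5.32
ee_pos: [0.581, 0.2676, 0.223]
eef_rot: [[-0.981, -0.194, 0.002], [-0.194, 0.981, 0.001], [-0.002, 0.0, -1.0]]
wrist_force: [0.3, -0.3, -0.1]
finger_gap: 0.627
finger_force: 0.0
t 5.3167 pos [0.581  0.2676 0.223 ] units [ 0.02  -0.019  0.034] yyaw 101.17 z [ 0.002  0.001 -1.   ] gap 0.627 F [ 0.3 -0.3 -0.1] ff 0.0
```

```bash
python3 -m crank '{"turn":[[0,0,0],[0,0,0],[0,0,0],[0,0,0]],"slide":[[0,0,0],[0,0,0],[0,0,0],[0,0,0]],"gripper":[-0.2,-0.2,-0.2,-0.2]}' 25
```

```text
time: 5.65
ee_pos: [0.5809, 0.2676, 0.2223]
eef_rot: [[-0.981, -0.194, 0.001], [-0.194, 0.981, 0.0], [-0.001, 0.0, -1.0]]
wrist_force: [-1.8, -0.4, 5.7]
finger_gap: 0.528
finger_force: 25.0
```

Gripped at a 49.6 mm gap. Next I'll lift, square the yaw, then work out the final pose.

```bash
python3 -m crank '{"turn":[[0,0,0],[0,0,0],[0,0,0],[0,0,0],[0,0,0.96],[0,0,0.96],[0,0,0]],"slide":[[0,0,-0.5],[0,0,-1],[0,0,-1],[0,0,-1],[0,0,-0.5],[0,0,0],[0,0,0]],"gripper":[-0.2,-0.2,-0.2,-0.2,-0.2,-0.2,-0.2]}' 25
cat > fin.py <<'E'
from rig import r
from h import *
from scipy.spatial.transform import Rotation as Ro
b=np.radians(1.56);B=np.array([np.cos(b),np.sin(b),0]);Z=np.array([0,0,1]);c=np.array([.4237,-.0322,.15])
patch=c+(.034+.07)*B;xp=-np.cos(np.pi/6)*B+.5*Z;zp=.5*B+np.cos(np.pi/6)*Z;yp=np.cross(zp,xp)
R=np.c_[xp,-yp,-zp];tcp=patch-.033*xp+.1813*zp
if __name__=="__main__":
    o=r.observe();Rc=np.array(o["eef_rot"])
    print("target",tcp,"turn units",np.round(Ro.from_matrix(Rc.T@R).as_rotvec(degrees=True)/5,3),"q",np.round(o["q"],2))
    delta(r,tcp)
E
python3 fin.py
```

```text
time: 6.23
ee_pos: [0.5808, 0.2675, 0.3427]
eef_rot: [[-1.0, -0.023, 0.002], [-0.023, 1.0, 0.001], [-0.002, 0.001, -1.0]]
wrist_force: [0.1, -0.3, -0.8]
finger_gap: 0.527
finger_force: 25.0
target [ 0.6468461  -0.02612287  0.29051041] turn units [ 0.019  6.019 -0.04 ] q [ 0.37  0.55  1.31  0.    1.28 -1.22]
t 6.2333 pos [0.5808 0.2675 0.3427] units [-1.969 -9.839  1.737] yyaw 91.35 z [ 0.002  0.001 -1.   ] gap 0.527 F [ 0.1 -0.3 -0.8] ff 24.996810257434845
```

```bash
python3 -m crank '{"turn":[[0,0,0],[0,0,0],[0,0,0],[0,0,0],[0,0,0],[0,0,0],[0,0,0],[0,0,0],[0,0,0],[0,0,0],[0,0,0]],"slide":[[-0.2,-0.98,0],[-0.2,-0.98,0],[-0.2,-0.98,0],[-0.2,-0.98,0],[-0.2,-0.98,0],[-0.2,-0.98,0],[-0.2,-0.98,0],[-0.2,-0.98,0],[-0.2,-0.98,0],[-0.2,-0.98,0],[0,0,0]],"gripper":[-0.2,-0.2,-0.2,-0.2,-0.2,-0.2,-0.2,-0.2,-0.2,-0.2,-0.2]}' | head -2
python3 -m crank '{"turn":[[0,1,0],[0,1,0],[0,1,0],[0,1,0],[0,1,0],[0,1,0],[0,0,0],[0,0,0]],"slide":[[0,0,0],[0,0,0],[0,0,0],[0,0,0],[0,0,0],[0,0,0],[0,0,0],[0,0,0]],"gripper":[-0.2,-0.2,-0.2,-0.2,-0.2,-0.2,-0.2,-0.2]}' | head -2
python3 fin.py
```

```text
time: 7.15
ee_pos: [0.6493, -0.0293, 0.3404]
time: 7.82
ee_pos: [0.6489, -0.0243, 0.3406]
target [ 0.6468461  -0.02612287  0.29051041] turn units [-0.003  0.014  0.025] q [-0.09  0.66  1.16 -0.06  1.83 -1.69]
t 7.8167 pos [ 0.6489 -0.0243  0.3406] units [-0.772 -0.06   1.484] yyaw 91.68 z [-0.499 -0.014 -0.867] gap 0.525 F [-0.4 -0.3 -1. ] ff 24.995916187763214
```

```bash
python3 -m crank '{"turn":[[0,0,0],[0,0,0],[0,0,0],[0,0,0]],"slide":[[-0.38,-0.03,0.74],[-0.39,-0.03,0.74],[0,0,0],[0,0,0]],"gripper":[-0.2,-0.2,-0.2,-0.2]}' | head -2
python3 fin.py
python3 - <<'E'
from rig import r
import cv2
from h import *
from fin import patch
def pj(s,p):
    q=np.array(s["orientation"]).T@(np.array(p)-s["eye"]);return q[0]/q[2]*s["fx"]+s["cx"],q[1]/q[2]*s["fy"]+s["cy"]
o=[]
for n in("side","wrist"):
    s=r.snapshot(n);im=s["image"]
    if n=="side":
        u,v=map(int,pj(s,patch));print(u,v);im=im[v-60:v+60,u-80:u+80]
    o.append(cv2.resize(im,(400,300),interpolation=cv2.INTER_AREA if n=="wrist" else cv2.INTER_CUBIC))
    if n=="side":cv2.circle(o[0],(200,150),3,(0,0,255),1)
cv2.imwrite("pics/f1.png",np.hstack(o))
E
```

```text
time: 8.15
ee_pos: [0.6466, -0.0264, 0.2911]
target [ 0.6468461  -0.02612287  0.29051041] turn units [ 0.001 -0.003  0.012] q [-0.09  0.71  1.21 -0.06  1.74 -1.68]
t 8.15 pos [ 0.6466 -0.0264  0.2911] units [-0.018  0.01   0.014] yyaw 91.61 z [-0.5   -0.014 -0.866] gap 0.522 F [ 0.8 -0.2  0.7] ff 24.995927810668945
239 191
```

View pics/f1.png

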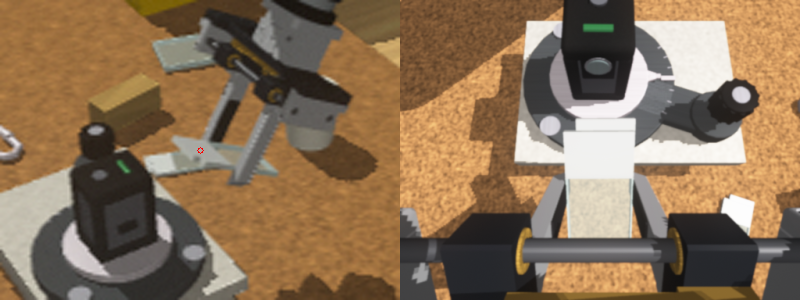

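The side half shows the plate held tipped up, with the expected patch point on its white end, at (200,150). In the wrist half the frosted end spans (565–635, 118–179), centred on the laser window at (598,67). I'll check the plate's predicted corners against those pixels.

```bash
python3 - <<'E'
from rig import r
from fin import *
o=r.observe();s=r.snapshot("wrist");T=np.array(s["T_tool_cam"])
def pj(p):
    q=T[:3,:3].T@(np.array(p)-T[:3,3]);return np.round([(q[0]/q[2]*s["fx"]+s["cx"])/1.28+400,(q[1]/q[2]*s["fy"]+s["cy"])/1.28],1)
z=.1813-.003
for n,p in(("end unnotched",[.055,.025,z]),("end notched side",[.055,-.025,z]),("notch in",[.046,-.025,z]),("border L",[.011,-.025,z]),("border R",[.011,.025,z])):print(n,pj(p))
E
```

```text
end unnotched [633.8 120.9]
end notched side [560.9 120.9]
notch in [561.5 133.8]
border L [563.6 180.2]
border R [631.3 180.2]
```

The plate matches prediction to about 2 mm. The pointer and rib are still in line and the forces are near zero, so I'll hand it in.

```bash
python3 -c "
from rig import r
print(r.hand_in())"
```

```text
the job is handed in; nothing more can be done
None
```

I handed the job in with the pointer within about 0.01 rad of its mark; the plate is held about 70 mm in front of the laser window, square to the beam and tipped up 30° with the frosted end uppermost, in about 8 s of the 48 s allowed (no verdict came back).

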